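Pack the shelf of a small pottery kiln

ROBOT

A 6-joint arm with a two-finger parallel gripper is mounted at the origin on the work surface. World frame = base frame: x ahead of the robot, y to its left, z up, the work surface at z = 0. Lengths are in m, angles in rad, forces in N, time in s.
With the tool pointing down it reaches from about 0.25 to 0.85 m from the base axis. Payload 12.5 kg.
Tool frame: the origin (TCP) lies at the very end of the fingers, on their centre line; the grasp point (between the pads) lies 19 mm behind it; z points along the fingers, y is the direction in which the jaws open and shut (so a half turn about z gives the same grasp; the last joint's range is limited). The gripper opens to 93 mm and grips with 3 to 60 N. Pads are 15 mm wide; open, the fingers measure 128 mm over their backs; the gripper's body (75 mm by 188 mm) begins 65 mm behind the grasp point.
Start: joints at [1.089, 0.351, 1.652, -0, 1.139, -0.085], TCP at [0.213, 0.507, 0.219] pointing down, gripper open.
Joint ranges: [-2.75, 2.75], [-0.79, 2.1], [0.01, 2.65], [-1.57, 4.71], [0.07, 3.14], [-2.87, 2.87]. Speed limits (rad/s): [2.22, 2.22, 2.79, 3.14, 3.14, 3.14].

INTERFACE

Orientations are given as a unit quaternion [x, y, z, w].
In Python, from plant import arm, vision gives the robot as it stands.
- The arm moves only by the tool play_rows, never from a script. Its argument "motion" is one flat list of numbers, 7 for each row, row after row: the shift along the tool's x, y, z in cm, then the turn, a rotation vector about the tool's x, y, z in rad, then the finger opening in cm, from 0 to 9.3. A call has 1 to 12 rows; each row shifts and turns the commanded pose from where the row before left it, along the tool's axes as they then stand; what a row does not reach is not made up. A row lasts 1/10 s, in which the tool goes at most 50 mm and 8.59 degrees, less where a joint would pass 70% of its speed; a pose out of reach is approached as far as the arm can. A call is refused whole if a number of a shift passes 5 or a number of a turn 0.15, either way. A call with a gripper value outside its range is refused whole. The fingers move at their own pace and stop on an object; "newtons" is the grip in N (left out, the last holds). Time passes only in rows, so rows that do not move let the fingers close. It gives the time, the measured TCP pose, the force and the opening at its end, in the units of the state.
- arm.get_obs(): the state, without advancing time (a new reading comes with each control period).
- vision.capture(name): name is "scene" or "top" or "wrist"; returns the picture (384x512x3 uint8, red, green, blue); there is no depth.
- vision.camera_params(name): a dict with "fx", "fy", "cx", "cy" (pixels), "world_from_camera" (4x4, takes a point from camera to world coordinates). Camera axes: x right, y down, z forward; pixel columns grow to the right and rows downward; lengths in m; the calibration is good to about 2 mm. A picture is of the moment at which its call begins: read the wrist's pose just before it. camera_params takes no time and is no camera call; for the wrist camera it gives the pose at the moment of the call.
- arm.hand_in(): hands the job in, once; it reports no verdict.
The state is a dict: "t": time; "joints": joint angles; "joint_velocities": joint speeds; "tau": joint torques, N m; "tool_pos": TCP position; "eef_rot": TCP orientation; "force": force on the tool from outside, world axes, zero at the start; "ft_torque": the same for the moment, N m; "width": finger opening in m.
Only numpy, scipy, OpenCV 4.12 (cv2) and the standard library are available. Lean on these libraries where they do the work, as an engineer would, in place of code of your own. Each camera call takes 0.05 s, during which the arm holds its last target. There are 200 camera calls.

TASK

Finish packing the kiln shelf, with everything upright: stand the two loose tall square props squarely on the two bare square patches at the front left and front right of the shelf, and stand the jar at the middle of the shelf, between the three tall props, with its lid seated on it. Set the cone pack near the shelf's front edge, in front of the jar and midway between the two front props, with its row of cones running left to right. Leave alone the prop that already stands on the shelf, and the short prop, the bowl and the cup on the table.

Things in the scene. Friction and masses are not known exactly. Their poses are not given: they have to be found in the camera images.
- kiln_floor: Fixed kiln base: octagonal brick slab 360 mm across flats, 50 mm high, bearing a white octagonal shelf, 230 mm across, top 75 mm above the table. Origin: centre of slab's underside, under shelf's centre. -x is the front (to the robot), +y left; yaw within 0.35. Bare tan 44 mm square patches along its axes, centred at (-40,70), (-40,-70) and back (80,0) mm. Front edge of shelf at x -115 mm.
- prop_back: Tall square kiln prop, tan, 38 x 38 x 80 mm, with an upright 17 mm hole, already standing on the back patch of the shelf, loose. Origin at the centre of its underside, z up its length.
- prop_1: Loose tall square kiln prop, tan, 38 x 38 x 80 mm, with an upright 17 mm hole, about 190 g, standing on the table. Origin at the centre of its underside, z up, x and y square to its faces. The same as prop_2; either goes on either front patch.
- prop_2: Loose tall square kiln prop, the same as prop_1 (38 x 38 x 80 mm), standing on the table. Origin at the centre of its underside, z up, x and y square to its faces.
- jar: Small round lidless jar of unglazed fired clay, standing on the table: 60 mm in diameter from 12 to 40 mm above its foot, foot 48 mm across, 52 mm high, open mouth about 45 mm across inside and 55 mm outside at the rim. About 160 g. Origin at the centre of its underside, z up.
- lid: The jar's lid, right way up on the table, 50 g: flange 54 mm wide, 6 to 11 mm above its underside; below it a boss 37 mm wide, 6 mm deep, that drops into the jar's mouth; on top a round knob, 14 to 30 mm above the underside, 17 mm wide at its foot, 21 mm at its head. Origin: centre of the boss's underside, z up; seated, it is 46 mm above the jar's origin.
- cone_pack: Cone pack: a pale ceramic bar 22 (x) x 64 (y) x 16 (z) mm carrying a row of three slender pointed cones along y, all leaning a little to +y, 66 mm high in all. About 60 g. Origin at the centre of the bar's underside, z up. Either end may be at the left. The cones lie within the bar's width, so it can be held by the bar's long sides.
- prop_short: Short square kiln prop, tan, 38 x 38 x 40 mm, with an upright hole, standing on the table: too short for this shelf, not used. Origin at the centre of its underside.
- bowl: Round clay bowl, 104 mm across and 45 mm high, standing on the table at the left; not part of the job. Origin at the centre of its underside.
- cup: Round clay cup without handle, 72 mm across and 75 mm high, standing on the table at the right; not part of the job. Origin at the centre of its underside.

How it is judged:
At the end, for the whole second after the job is handed in: Props upright on both front patches (12 mm, 0.3 rad), jar upright at the shelf's centre (12 mm), lid seated level in it (6 mm), cone pack upright 67-103 mm in front of the centre, 15 mm sideways, row across (0.3 rad); back prop within 10 mm of its start; all at rest (((x of prop_1 in the frame of kiln_floor between -0.052 and -0.028 m and y of prop_1 in the frame of kiln_floor between 0.058 and 0.082 m and z of prop_1 in the frame of kiln_floor between 0.071 and 0.079 m and angle between prop_1's own z axis and vertical below 0.1 rad and (angle between the x axis of prop_1 and the x axis of kiln_floor, either way round below 0.3 rad or angle between the x axis of prop_1 and the y axis of kiln_floor, either way round below 0.3 rad)) or (x of prop_2 in the frame of kiln_floor between -0.052 and -0.028 m and y of prop_2 in the frame of kiln_floor between 0.058 and 0.082 m and z of prop_2 in the frame of kiln_floor between 0.071 and 0.079 m and angle between prop_2's own z axis and vertical below 0.1 rad and (angle between the x axis of prop_2 and the x axis of kiln_floor, either way round below 0.3 rad or angle between the x axis of prop_2 and the y axis of kiln_floor, either way round below 0.3 rad))) and ((x of prop_1 in the frame of kiln_floor between -0.052 and -0.028 m and y of prop_1 in the frame of kiln_floor between -0.082 and -0.058 m and z of prop_1 in the frame of kiln_floor between 0.071 and 0.079 m and angle between prop_1's own z axis and vertical below 0.1 rad and (angle between the x axis of prop_1 and the x axis of kiln_floor, either way round below 0.3 rad or angle between the x axis of prop_1 and the y axis of kiln_floor, either way round below 0.3 rad)) or (x of prop_2 in the frame of kiln_floor between -0.052 and -0.028 m and y of prop_2 in the frame of kiln_floor between -0.082 and -0.058 m and z of prop_2 in the frame of kiln_floor between 0.071 and 0.079 m and angle between prop_2's own z axis and vertical below 0.1 rad and (angle between the x axis of prop_2 and the x axis of kiln_floor, either way round below 0.3 rad or angle between the x axis of prop_2 and the y axis of kiln_floor, either way round below 0.3 rad))) and x of jar in the frame of kiln_floor between -0.012 and 0.012 m and y of jar in the frame of kiln_floor between -0.012 and 0.012 m and z of jar in the frame of kiln_floor between 0.071 and 0.079 m and angle between each of jar, lid, cone_pack, prop_back's own z axis and vertical below 0.1 rad and horizontal distance between lid and jar below 0.006 m and z of lid in the frame of jar between 0.042 and 0.05 m and x of cone_pack in the frame of kiln_floor between -0.103 and -0.067 m and y of cone_pack in the frame of kiln_floor between -0.015 and 0.015 m and angle between the y axis of cone_pack and the y axis of kiln_floor, either way round below 0.3 rad and z of cone_pack in the frame of kiln_floor between 0.071 and 0.079 m and distance of prop_back from where it was at the start of the episode below 0.01 m and linear speed of each of prop_1, prop_2, jar, lid, cone_pack, prop_back below 0.02 m/s); the robot touches nothing.
It fails at once if the prop already standing on the shelf is moved more than 15 mm or knocked over (distance of prop_back from where it was at the start of the episode above 0.015 m or angle between prop_back's own z axis and vertical above 0.4 rad).
It fails at once if the short prop, the bowl or the cup is moved more than 25 mm (distance of any of prop_short, bowl, cup from where it was at the start of the episode above 0.025 m).
It fails at once if a prop, the jar, the lid or the cone pack is tipped over (more than 0.7 rad) (angle between any of prop_1, prop_2, jar, lid, cone_pack's own z axis and vertical above 0.7 rad).
It also fails if it takes over 136 s, if anything falls off the work surface, if the arm or the gripper's body presses on something with over 40 N, if the wrist force passes 120 N, or if a joint passes its speed limit or range.

## Working session

There is one attempt and no reset: what is moved stays moved. The work goes in short steps, Python scripts to look and compute and a tool call to move; the robot and the scene stay as the last step left them, time stands still between calls to the robot, and variables do not carry over. Pictures are saved under pics/ and viewed, about 12 in all and at most 16, crops included, and the job is handed in when it is done.

Besides the shell and the picture viewer there is one more tool, called after "Call:" by a JSON object that holds its "method" and its "body". play_rows: Moves the arm, as the interface text tells. Its arguments: {"type":"object","properties":{"motion":{"type":"array"},"newtons":{"type":"number"}},"required":["motion"]}

```bash
ls; mkdir -p pics
python3 - <<'E'
from plant import arm, vision
import cv2,numpy as np
np.set_printoptions(precision=4,suppress=True)
for n in ("top","scene"):
    p=vision.camera_params(n); print(n,p["fx"],p["fy"],p["cx"],p["cy"]);print(np.array(p["world_from_camera"]))
    im=vision.capture(n); cv2.imwrite(f"pics/{n}0.png",cv2.resize(im[:,:,::-1],(800,600),interpolation=cv2.INTER_CUBIC)); cv2.imwrite(f"raw_{n}0.png",im[:,:,::-1])
print(arm.get_obs())
E
```

```text
pics
top 483.3928578646688 483.3928578646688 253.3441418123208 190.64906446219337
[[ 0.0016 -0.9858  0.1678  0.2774]
 [-0.9998  0.0014  0.0175  0.0028]
 [-0.0175 -0.1678 -0.9857  1.5396]
 [ 0.      0.      0.      1.    ]]
scene 412.35122798186813 412.35122798186813 251.25501127414958 182.7264929468838
[[ 0.67    0.5615 -0.4857  1.2212]
 [ 0.7423 -0.496   0.4506 -0.6512]
 [ 0.0121 -0.6624 -0.7491  1.1937]
 [ 0.      0.      0.      1.    ]]
{'t': 0.1, 'joints': array([ 1.0894,  0.3512,  1.6524, -0.    ,  1.1391, -0.0846]), 'joint_velocities': array([ 0.0005, -0.0012, -0.0025, -0.0002,  0.0011, -0.0001]), 'tau': array([  0.0013, -49.8021, -28.571 ,   0.07  ,   0.0237,  -0.    ]), 'tool_pos': array([0.2124, 0.507 , 0.2181]), 'eef_rot': array([ 0.1971,  0.9804, -0.0005, -0.0001]), 'force': array([-0.2395, -0.1142, -0.2707]), 'ft_torque': array([ 0.0164, -0.0133, -0.0034]), 'width': 0.09288847418844931}
```

View pics/top0.png

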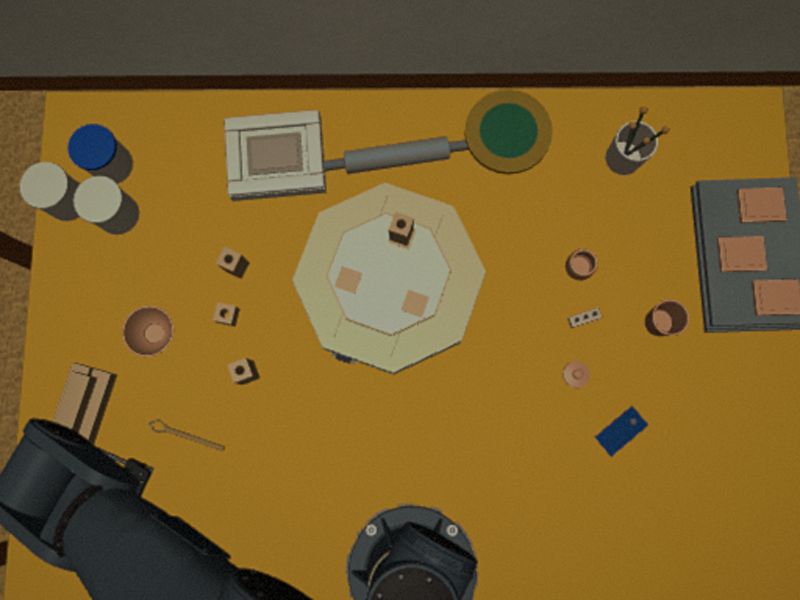

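View pics/scene0.png

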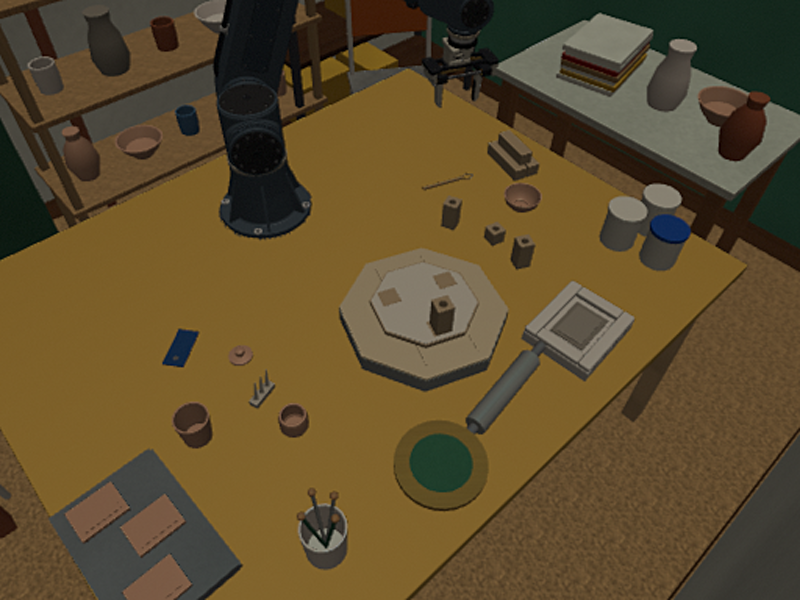

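Top view: tall props at (232,261) and (240,370), short prop (226,314), jar (582,263), cone pack (585,318), lid (576,374), kiln centre about (390,277), front patches (348,280) and (415,304). Next I work out rough positions and plan the wrist-camera hovers.

```bash
cat > h.py <<'E'
import numpy as np,cv2
from scipy.spatial.transform import Rotation as R
np.set_printoptions(precision=4,suppress=True)
def ray(p,uv):
    T=np.array(p["world_from_camera"]); d=T[:3,:3]@np.array([(uv[0]-p["cx"])/p["fx"],(uv[1]-p["cy"])/p["fy"],1])
    return T[:3,3],d
def at(p,uv,z):
    o,d=ray(p,uv); return o+d*(z-o[2])/d[2]
def proj(p,X):
    T=np.linalg.inv(np.array(p["world_from_camera"])); c=T[:3,:3]@np.asarray(X)+T[:3,3]
    return np.array([p["fx"]*c[0]/c[2]+p["cx"],p["fy"]*c[1]/c[2]+p["cy"]])
def plan(target,yaw,o=None):
    """tool x,y,z shift in cm and turn about tool z, tool pointing down; yaw = world angle of tool y, mod pi"""
    from plant import arm
    o=o or arm.get_obs(); M=R.from_quat(o["eef_rot"]).as_matrix()
    cur=np.arctan2(M[1,1],M[0,1])
    d=M.T@(np.array(target)-o["tool_pos"])*100
    t=None
    if yaw is not None:
        t=-((yaw-cur+np.pi/2)%np.pi-np.pi/2)
    print("t",round(o["t"],2),"pos",o["tool_pos"],"z",M[:,2],"yawY",round(cur,4),"j6",round(o["joints"][5],2),"w",round(o["width"],4),"f",o["force"]); print("  shift cm (tool axes, before turn)",d,"turn tool z",t)
E
python3 - <<'E'
from h import *
from plant import arm,vision
p=vision.camera_params("top"); s=1/1.5625
for n,u,z in [("A",(231,257),.08),("B",(238,367),.08),("short",(225,312),.04),("jar",(582,263),.04),("cone",(585,318),.016),("lid",(576,374),.01),("patchL",(348,280),.075),("patchR",(415,304),.075),("back",(401,223),.155),("bowl",(148,330),.045),("cup",(668,318),.075)]:
    print(n,at(p,np.array(u)*s,z))
w=vision.camera_params("wrist"); T=np.array(w["world_from_camera"]);o=arm.get_obs();M=R.from_quat(o["eef_rot"]).as_matrix()
print(w["fx"],w["cx"],w["cy"]);print("cam in tool",M.T@(T[:3,3]-o["tool_pos"]));print(M.T@T[:3,:3]);print(M)
E
```

```text
A [0.6087 0.3563 0.08  ]
B [0.3904 0.3343 0.08  ]
short [0.5043 0.3738 0.04  ]
jar [ 0.6037 -0.3469  0.04  ]
cone [ 0.4948 -0.354   0.016 ]
lid [ 0.3819 -0.3328  0.01  ]
patchL [0.5627 0.1234 0.075 ]
patchR [ 0.5145 -0.0089  0.075 ]
back [0.6568 0.0178 0.155 ]
bowl [0.4672 0.5261 0.045 ]
cup [ 0.4862 -0.5011  0.075 ]
319.2436736683481 260.71102376954786 193.01030293061496
cam in tool [ 0.0818 -0.0006 -0.1661]
[[-0.0005 -0.9571 -0.2899]
 [ 1.     -0.0005 -0.0001]
 [-0.     -0.2899  0.9571]]
[[-0.9223  0.3864 -0.0005]
 [ 0.3864  0.9223 -0.001 ]
 [ 0.0001 -0.0011 -1.    ]]
```

Call:
{"method": "play_rows", "body": {"motion": [-3,-0.4,0,0,0,0,9.3,-4.5,-0.5,0.4,0,0,0,9.3,-4.5,-0.5,0.4,0,0,0,9.3,-4.5,-0.5,0.4,0,0,0,9.3,-4.5,-0.5,0.4,0,0,0,9.3,-4.5,-0.4,0.4,0,0,0,9.3,-3,-0.3,0,0,0,0,9.3,-1,0,0,0,0,0,9.3,0,0,0,0,0,0,9.3,0,0,0,0,0,0,9.3]}}

```text
t: 1.1
tool_pos: [0.4716, 0.3652, 0.1985]
eef_rot: [0.197, 0.98, -0.0, -0.0]
force: [0.0, -0.6, 0.2]
width: 0.093
```

```bash
cat >> h.py <<'E'
def wshot(name,view=True):
    import json
    from plant import arm,vision
    p=vision.camera_params("wrist"); im=vision.capture("wrist")
    p={k:(np.array(v).tolist()) for k,v in p.items()}; json.dump(p,open(f"{name}.json","w"))
    cv2.imwrite(f"raw_{name}.png",im[:,:,::-1])
    cv2.imwrite(f"pics/{name}.png",cv2.resize(im[:,:,::-1],(800,600),interpolation=cv2.INTER_CUBIC))
    return p
E
python3 - <<'E'
from h import *
wshot("left1"); plan([.5,.35,.2],None)
E
```

```text
t 1.15 pos [0.4714 0.3654 0.1986] z [-0.0005 -0.     -1.    ] yawY 1.1752 j6 -0.59 w 0.0931 f [-0.6906  0.1224 -0.7659]
  shift cm (tool axes, before turn) [-3.2308 -0.3223 -0.1411] turn tool z None
```

View pics/left1.png

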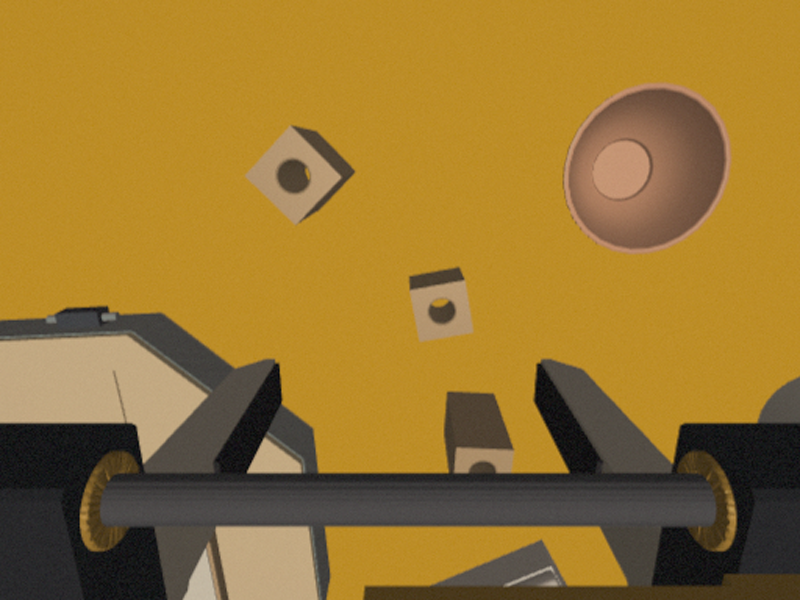

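The wrist view shows prop B's top corners at (292,126), (341,177), (296,222), (246,176). Prop A's near top edge runs (456,449) to (512,449), and the short prop is at (440,310).

Run:
```python
from h import *
import json
p=json.load(open("left1.json"));s=1/1.5625
c=[at(p,np.array(u)*s,.08) for u in [(292,126),(341,177),(296,222),(246,176)]]
print(np.mean(c,0)); 
for i in range(4):
    d=c[(i+1)%4]-c[i]; print(np.linalg.norm(d),np.arctan2(d[1],d[0]))
a,b=[at(p,np.array(u)*s,.08) for u in [(456,449),(512,449)]]
d=b-a; print(a,b,np.linalg.norm(d),np.arctan2(d[1],d[0]))
n=np.array([d[1],-d[0],0])/np.linalg.norm(d); print("centre A",(a+b)/2+n*.019)
```

```text
[0.384 0.333 0.08 ]
0.0368273963088133 0.36339095958682577
0.036370892302201696 -1.2150056399063045
0.03638829899724102 -2.7400080486382468
0.03775977980804553 1.9391981640381406
[0.5806 0.3533 0.08  ] [0.5948 0.3871 0.08  ] 0.03664995592208321 1.1743199875571404
centre A [0.6052 0.3629 0.08  ]
```

Call:
{"method": "play_rows", "body": {"motion": [0.5,-3,-0.5,0,0,0,9.3,0.5,-4.5,-1,0,0,0,9.3,0.5,-4.5,-1,0,0,0,9.3,0.5,-4.5,-1,0,0,0,9.3,0.5,-4.5,-1,0,0,0,9.3,0,-4.5,-0.5,0,0,0,9.3,0,-2.5,0,0,0,0,9.3,0,-1,0,0,0,0,9.3,0,0,0,0,0,0,9.3,0,0,0,0,0,0,9.3]}}

```text
t: 2.15
tool_pos: [0.3378, 0.1077, 0.2487]
eef_rot: [0.197, 0.98, 0.0, 0.0]
force: [-0.2, 0.1, -0.3]
width: 0.0933
```

Call:
{"method": "play_rows", "body": {"motion": [-3,0.5,0,0,0,0,9.3,-4.5,0.6,0,0,0,0,9.3,-4.5,0.6,0,0,0,0,9.3,-4.5,0.6,0,0,0,0,9.3,-4,0.6,0,0,0,0,9.3,-2.2,0.3,0,0,0,0,9.3,0,0,0,0,0,0,9.3,0,0,0,0,0,0,9.3]}}

```text
t: 2.95
tool_pos: [0.559, 0.0498, 0.2476]
eef_rot: [0.197, 0.98, -0.0, -0.001]
force: [-1.3, -0.0, -0.5]
width: 0.0929
```

Run:
```python
from h import *
wshot("kiln1"); plan([.56,.05,.25],None)
```

```text
t 3.0 pos [0.5586 0.0497 0.248 ] z [-0.0012  0.0001 -1.    ] yawY 1.1751 j6 -1.17 w 0.0931 f [-0.3057  0.0638 -0.3937]
  shift cm (tool axes, before turn) [-0.1155  0.0764 -0.1955] turn tool z None
```

View pics/kiln1.png

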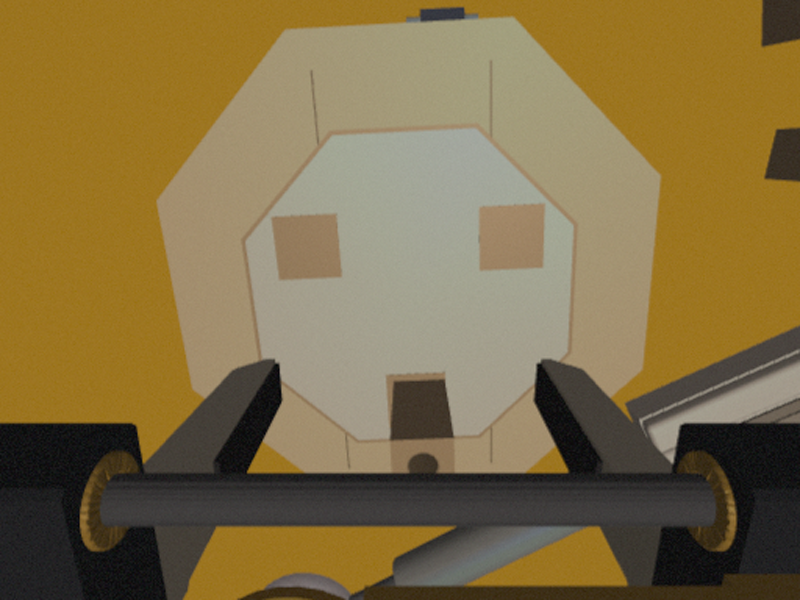

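Patch corners: right patch (272,217), (337,213), (341,276), (278,280); left patch (479,206), (544,203), (544,267), (480,271). The shelf's front edge runs (331,132) to (476,125).

Run:
```python
from h import *
import json
p=json.load(open("kiln1.json"));s=1/1.5625
A=[at(p,np.array(u)*s,.075) for u in [(272,217),(337,213),(341,276),(278,280)]]
B=[at(p,np.array(u)*s,.075) for u in [(479,206),(544,203),(544,267),(480,271)]]
e=[at(p,np.array(u)*s,.075) for u in [(331,132),(476,125)]]
for C in (A,B):
    print(np.mean(C,0),[np.linalg.norm(C[i]-C[i-1]) for i in range(4)])
a,b=np.mean(A,0),np.mean(B,0); d=b-a; yaw=np.arctan2(d[1],d[0])-np.pi/2
print(np.linalg.norm(d),yaw); f=e[1]-e[0]; print(np.linalg.norm(f),np.arctan2(f[1],f[0])-np.pi/2)
x=np.array([np.cos(yaw),np.sin(yaw),0]);c=(a+b)/2+.04*x; print("centre",c, "front edge dist",(np.mean(e,0)-c)@x)
t=json.loads(json.dumps({}))
from plant import vision
tp=vision.camera_params("top"); print("back prop in top cam->",proj(tp,list((c+.08*x)[:2])+[.155])*1.5625)
```

```text
[ 0.515  -0.0073  0.075 ] [np.float64(0.04385318762635553), np.float64(0.0440753338270293), np.float64(0.043650653921264895), np.float64(0.04433593593233076)]
[0.5629 0.1246 0.075 ] [np.float64(0.04477674700326077), np.float64(0.0434785069659967), np.float64(0.04397056916972001), np.float64(0.04443900790310917)]
0.14036661575078074 -0.348345904659062
0.09324842041783975 -0.3507212089630243
centre [0.5766 0.045  0.075 ] front edge dist -0.11374842838813724
back prop in top cam-> [401.0516 225.5658]
```

Call:
{"method": "play_rows", "body": {"motion": [2,-2.5,0,0,0,0.1,9.3,2,-4,0,0,0,0.1,9.3,2,-4.5,0,0,0,0.1,9.3,1.5,-4.5,0,0,0,0.1,9.3,1,-4.5,0,0,0,0.1,9.3,0,-4.5,0,0,0,0.1,9.3,-1,-4.5,0,0,0,0.1,9.3,-1.5,-4.5,0,0,0,0.1,9.3,-2,-4,0,0,0,0,9.3,-1,-1,0,0,0,0,9.3,0,0,0,0,0,0,9.3,0,0,0,0,0,0,9.3]}}

```text
t: 4.2
tool_pos: [0.2368, -0.2076, 0.2486]
eef_rot: [0.563, 0.826, 0.0, 0.0]
force: [0.1, 0.5, 0.3]
width: 0.0931
```

Run:
```python
from h import *
plan([.53,-.34,.22],1.57)
```

```text
t 4.2 pos [ 0.2368 -0.2076  0.2486] z [ 0.0003  0.0001 -1.    ] yawY 0.3739 j6 -1.24 w 0.0931 f [0.1122 0.5367 0.3139]
  shift cm (tool axes, before turn) [-23.0284  22.4559   2.8693] turn tool z -1.19614717985956
```

Call:
{"method": "play_rows", "body": {"motion": [-3,2,0,0,0,0,9.3,-4,2.5,0.6,0,0,0,9.3,-4,2.5,0.6,0,0,0,9.3,-4,2.5,0.6,0,0,0,9.3,-4,2.5,0.6,0,0,0,9.3,-4,2.5,0.5,0,0,0,9.3,-3,2,0,0,0,0,9.3,-1.4,1,0,0,0,0,9.3,0,0,0,0,0,0,9.3,0,0,0,0,0,0,9.3]}}

```text
t: 5.2
tool_pos: [0.5003, -0.3977, 0.2192]
eef_rot: [0.562, 0.827, 0.0, -0.001]
force: [-0.0, 0.5, -0.4]
width: 0.0929
```

Run:
```python
from h import *
wshot("right1"); plan([.5,-.4,.22],None)
```

```text
t 5.25 pos [ 0.4998 -0.3979  0.2195] z [-0.0006  0.0006 -1.    ] yawY 0.3755 j6 -1.12 w 0.0931 f [ 0.0166 -0.6485 -0.1677]
  shift cm (tool axes, before turn) [-0.2006 -0.0614 -0.0462] turn tool z None
```

View pics/right1.png

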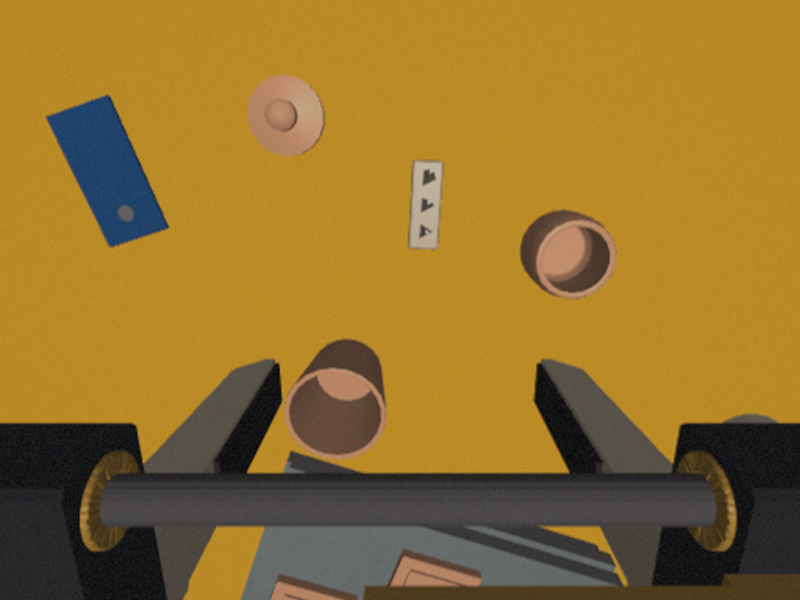

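Lid flange centre is (286,115.5), jar rim centre (576,259), and the cone-pack bar corners are (414,161), (443,161), (437,249), (408,248). The cup is at (336,413).

Run:
```python
from h import *
import json
p=json.load(open("right1.json"));s=1/1.5625
f=lambda u,z:at(p,np.array(u)*s,z)
print("lid",f((286,115.5),.0085),"dia",np.linalg.norm(f((247,115),.0085)-f((324,115),.0085)))
j=f((576,259),.052);print("jar",j,"rim",np.linalg.norm(f((536,259),.052)-f((616,259),.052)))
C=[f(u,.016) for u in [(414,161),(443,161),(437,249),(408,248)]]
print("cone",np.mean(C,0),[np.linalg.norm(C[i]-C[i-1]) for i in range(4)])
d=(C[2]+C[3]-C[0]-C[1]);print("long axis yaw",np.arctan2(d[1],d[0]))
print("cup",f((336,413),.075))
plan([j[0],j[1],.12],None)
```

```text
lid [ 0.3806 -0.3319  0.0085] dia 0.054612140146244686
jar [ 0.6021 -0.3461  0.052 ] rim 0.054433258933209425
cone [ 0.4959 -0.3536  0.016 ] [np.float64(0.06288990943838413), np.float64(0.02067241830372722), np.float64(0.0635831175889372), np.float64(0.021752194575635736)]
long axis yaw -1.2541139774831225
cup [ 0.4874 -0.5036  0.075 ]
t 5.25 pos [ 0.4998 -0.3979  0.2195] z [-0.0006  0.0006 -1.    ] yawY 0.3755 j6 -1.12 w 0.0931 f [ 0.0166 -0.6485 -0.1677]
  shift cm (tool axes, before turn) [ 1.0593 11.4152  9.9506] turn tool z None
```

Call:
{"method": "play_rows", "body": {"motion": [0.3,2.4,1,0,0,0,9.3,0.3,3,2,0,0,0,9.3,0.3,3,2,0,0,0,9.3,0.16,2,2,0,0,0,9.3,0,1,2,0,0,0,9.3,0,0,3,0,0,0,9.3,0,0,3,0,0,0,9.3,0,0,3,0,0,0,9.3,0,0,2,0,0,0,9.3,0,0,1,0,0,0,9.3,0,0,0,0,0,0,9.3]}}

```text
t: 6.35
tool_pos: [0.6013, -0.3473, 0.0091]
eef_rot: [0.563, 0.826, -0.0, -0.001]
force: [0.6, -0.1, -0.5]
width: 0.0932
```

Run:
```python
from h import *
plan([.6021,-.3461,.009],None)
```

```text
t 6.35 pos [ 0.6013 -0.3473  0.0091] z [-0.0014  0.001  -1.    ] yawY 0.3742 j6 -0.96 w 0.0932 f [ 0.6487 -0.1015 -0.4569]
  shift cm (tool axes, before turn) [0.0841 0.1155 0.0093] turn tool z None
```

Call:
{"method": "play_rows", "body": {"motion": [0.1,0.1,0,0,0,0,7,0,0,0,0,0,0,5.5,0,0,0,0,0,0,5.0,0,0,0,0,0,0,5.0,0,0,0,0,0,0,5.0,0,0,0,0,0,0,5.0], "newtons": 25}}

```text
t: 6.95
tool_pos: [0.6028, -0.3469, 0.01]
eef_rot: [0.563, 0.826, 0.0, 0.0]
force: [-1.0, 0.2, 2.6]
width: 0.0579
```

Run:
```python
from h import *
plan([.5766,.0450,.084],1.2224)
```

```text
t 6.95 pos [ 0.6028 -0.3469  0.01  ] z [ 0.0004 -0.0002 -1.    ] yawY 0.374 j6 -0.96 w 0.0579 f [-0.9788  0.1901  2.6184]
  shift cm (tool axes, before turn) [37.4329 11.8846 -7.4077] turn tool z -0.8484008816081281
```

Call:
{"method": "play_rows", "body": {"motion": [0,0,-1.5,0,0,0,5.0,0,0,-3,0,0,-0.07,5.0,0,0,-3,0,0,-0.12,5.0,0,0,-3,0,0,-0.13,5.0,0,0,-3,0,0,-0.13,5.0,0,0,-3,0,0,-0.13,5.0,0,0,-2,0,0,-0.13,5.0,0,0,-0.5,0,0,-0.1,5.0,0,0,0,0,0,-0.04,5.0,0,0,0,0,0,0,5.0]}}

```text
t: 7.95
tool_pos: [0.6025, -0.3468, 0.2006]
eef_rot: [0.172, 0.985, -0.0, 0.0]
force: [0.8, -0.3, -2.2]
width: 0.0583
```

Run:
```python
from h import *
plan([.5766,.0450,.2],1.2224)
```

```text
t 7.95 pos [ 0.6025 -0.3468  0.2006] z [ 0.0004 -0.0003 -1.    ] yawY 1.2244 j6 -1.81 w 0.0583 f [ 0.832  -0.2576 -2.1534]
  shift cm (tool axes, before turn) [15.7324 35.9716  0.0455] turn tool z 0.002008251111700332
```

Call:
{"method": "play_rows", "body": {"motion": [0.9,2,0,0,0,0,5,1.6,3.7,0,0,0,0,5,1.8,4.2,0,0,0,0,5,1.8,4.2,0,0,0,0,5,1.8,4.2,0,0,0,0,5,1.8,4.2,0,0,0,0,5,1.8,4.2,0,0,0,0,5,1.8,4.1,0,0,0,0,5,1.5,3.2,0,0,0,0,5,0.9,2,0,0,0,0,5,0,0,0,0,0,0,5,0,0,0,0,0,0,5]}}

```text
t: 9.15
tool_pos: [0.5772, 0.045, 0.1998]
eef_rot: [0.173, 0.985, -0.0, 0.0]
force: [0.7, -0.2, -1.0]
width: 0.0575
```

Run:
```python
from h import *
plan([.5766,.0450,.086],1.2224)
```

```text
t 9.15 pos [0.5772 0.045  0.1998] z [ 0.     -0.0003 -1.    ] yawY 1.2239 j6 -1.23 w 0.0575 f [ 0.723  -0.2405 -1.0345]
  shift cm (tool axes, before turn) [ 0.0626 -0.0186 11.3848] turn tool z 0.0015169975097568678
```

Call:
{"method": "play_rows", "body": {"motion": [0,0,1.5,0,0,0,5,0,0,3,0,0,0,5,0,0,3,0,0,0,5,0,0,2,0,0,0,5,0,0,1.2,0,0,0,5,0,0,0.5,0,0,0,5,0,0,0.2,0,0,0,5,0,0,0,0,0,0,5,0,0,0.1,0,0,0,5,0,0,0,0,0,0,5]}}

```text
t: 10.15
tool_pos: [0.5776, 0.0451, 0.0852]
eef_rot: [0.173, 0.985, 0.0, 0.0]
force: [0.0, -0.7, -1.5]
width: 0.0578
```

Run:
```python
from h import *
plan([.5766,.0450,.085],1.2224)
```

```text
t 10.15 pos [0.5776 0.0451 0.0852] z [ 0.001 -0.    -1.   ] yawY 1.224 j6 -1.23 w 0.0578 f [ 0.0063 -0.7013 -1.4719]
  shift cm (tool axes, before turn) [ 0.0888 -0.0477  0.0207] turn tool z 0.0016093075798808698
```

Call:
{"method": "play_rows", "body": {"motion": [0,0,0.1,0,0,0,5.6,0,0,0,0,0,0,6.2,0,0,0,0,0,0,7.5,0,0,0,0,0,0,8,0,0,0,0,0,0,8,0,0,-1,0,0,0,8,0,0,-3,0,0,0,8,0,0,-4,0,0,0,8,0,0,-4,0,0,0,8,0,0,-3,0,0,0,8,0,0,-1,0,0,0,8,0,0,0,0,0,0,8]}}

```text
t: 11.35
tool_pos: [0.5777, 0.0451, 0.2448]
eef_rot: [0.173, 0.985, 0.0, 0.001]
force: [0.1, -0.3, 0.1]
width: 0.0798
```

Run:
```python
from h import *
plan([.3806,-.3319,.2],None)
```

```text
t 11.35 pos [0.5777 0.0451 0.2448] z [ 0.0024 -0.     -1.    ] yawY 1.224 j6 -1.23 w 0.0798 f [ 0.1006 -0.2541  0.0933]
  shift cm (tool axes, before turn) [  5.7308 -42.1621   4.4363] turn tool z None
```

Call:
{"method": "play_rows", "body": {"motion": [0.3,-2.2,0,0,0,0,6,0.5,-3.8,0,0,0,0,5,0.6,-4.4,0,0,0,0,5,0.6,-4.4,0,0,0,0,5,0.6,-4.4,0,0,0,0,5,0.6,-4.4,0.4,0,0,0,5,0.6,-4.4,1,0,0,0,5,0.6,-4.4,1,0,0,0,5,0.6,-4.4,1,0,0,0,5,0.5,-3.4,1,0,0,0,5,0.2,-1.9,0,0,0,0,5,0,0,0,0,0,0,5]}}

```text
t: 12.55
tool_pos: [0.3789, -0.3324, 0.1976]
eef_rot: [0.174, 0.985, 0.001, -0.001]
force: [-0.7, 0.5, 0.4]
width: 0.05
```

Run:
```python
from h import *
plan([.3806,-.3319,.014],None)
```

```text
t 12.55 pos [ 0.3789 -0.3324  0.1976] z [-0.0024  0.0022 -1.    ] yawY 1.2212 j6 -2.03 w 0.05 f [-0.677   0.515   0.3546]
  shift cm (tool axes, before turn) [-0.1926  0.0846 18.3627] turn tool z None
```

Call:
{"method": "play_rows", "body": {"motion": [-0.1,0,2,0,0,0,5,0,0,4,0,0,0,5,0,0,4,0,0,0,5,0,0,3.5,0,0,0,5,0,0,2.5,0,0,0,5,0,0,1.2,0,0,0,5,0,0,0.6,0,0,0,5,0,0,0,0,0,0,5,0,0,0,0,0,0,5]}}

```text
t: 13.45
tool_pos: [0.3821, -0.3321, 0.0225]
eef_rot: [0.172, 0.985, -0.0, 0.001]
force: [0.2, -0.3, -0.2]
width: 0.05
```

Run:
```python
from h import *
plan([.3806,-.3319,.014],None); wshot("lid1")
```

```text
t 13.45 pos [ 0.3821 -0.3321  0.0225] z [ 0.001 -0.001 -1.   ] yawY 1.2241 j6 -2.03 w 0.05 f [ 0.2134 -0.3362 -0.2373]
  shift cm (tool axes, before turn) [ 0.1429 -0.0343  0.8538] turn tool z None
```

View pics/lid1.png

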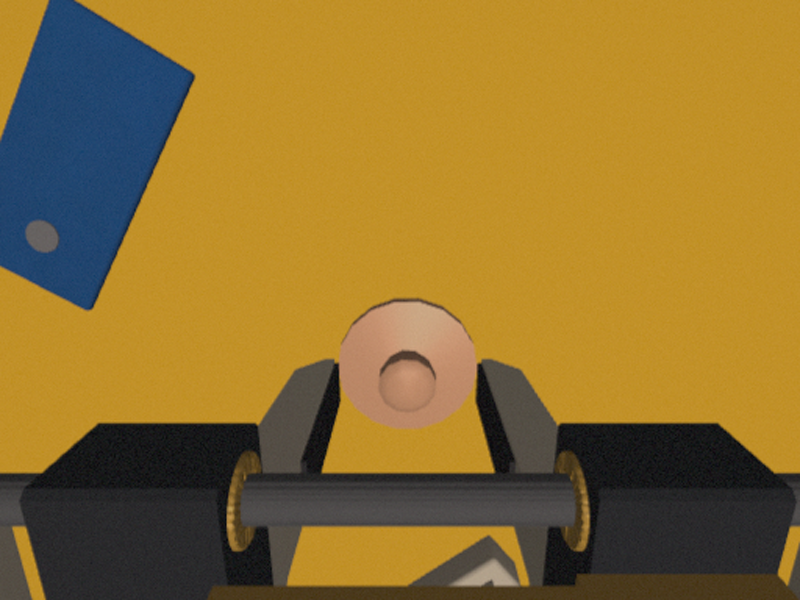

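Run:
```python
from h import *
import json
p=json.load(open("lid1.json"));s=1/1.5625
f=lambda u,z:at(p,np.array(u)*s,z)
print("flange",f((407.5,363),.0085),f((340,363),.0085),f((476,363),.0085)); print("knob head ",f((407.5,382),.026))
plan([.3806,-.3319,.0145],None)
```

```text
flange [ 0.3799 -0.3318  0.0085] [ 0.3709 -0.3567  0.0085] [ 0.389  -0.3066  0.0085]
knob head  [ 0.3795 -0.3317  0.026 ]
t 13.5 pos [ 0.382  -0.3321  0.0226] z [ 0.0012 -0.0012 -1.    ] yawY 1.2241 j6 -2.03 w 0.0499 f [ 0.2543 -0.2348 -0.7323]
  shift cm (tool axes, before turn) [ 0.1454 -0.0256  0.8144] turn tool z None
```

Call:
{"method": "play_rows", "body": {"motion": [0.2,0,0.4,0,0,0,5,0,0,0.4,0,0,0,4,0,0,0,0,0,0,3,0,0,0,0,0,0,2,0,0,0,0,0,0,1.5,0,0,0,0,0,0,1.2,0,0,0,0,0,0,1.2], "newtons": 20}}

```text
t: 14.2
tool_pos: [0.3799, -0.3315, 0.014]
eef_rot: [0.173, 0.985, -0.0, 0.0]
force: [-1.9, -0.9, 5.7]
width: 0.0198
```

Run:
```python
from h import *
plan([.3806,-.3319,.014],None)
```

```text
t 14.2 pos [ 0.3799 -0.3315  0.014 ] z [ 0.0006 -0.0008 -1.    ] yawY 1.224 j6 -2.03 w 0.0198 f [-1.8757 -0.8916  5.6736]
  shift cm (tool axes, before turn) [-0.0804 -0.0153  0.0028] turn tool z None
```

Call:
{"method": "play_rows", "body": {"motion": [0,0,-0.7,0,0,0,1.2,0,0,-2.5,0,0,0,1.2,0,0.5,-4,0,0,0,1.2,-0.2,1.5,-4,0,0,0,1.2,-0.4,3,-4,0,0,0,1.2,-0.5,4,-3,0,0,0,1.2,-0.6,4.4,-1.5,0,0,0,1.2,-0.6,4.4,0,0,0,0,1.2,-0.6,4.4,0,0,0,0,1.2,-0.6,4.4,0,0,0,0,1.2,-0.5,3.5,0,0,0,0,1.2,-0.2,1.5,0,0,0,0,1.2]}}

```text
t: 15.4
tool_pos: [0.527, -0.0459, 0.2105]
eef_rot: [0.171, 0.985, 0.0, -0.0]
force: [0.2, -0.2, 0.3]
width: 0.02
```

Run:
```python
from h import *
plan([.5777,.0451,.2],None)
```

```text
t 15.4 pos [ 0.527  -0.0459  0.2105] z [-0.0001  0.0005 -1.    ] yawY 1.2263 j6 -1.4 w 0.02 f [ 0.2407 -0.1557  0.2639]
  shift cm (tool axes, before turn) [-1.6958 10.2775  1.0522] turn tool z None
```

Run:
```python
from h import *
plan([.5777,.0451,.2],None); wshot("jar1")
```

```text
t 15.4 pos [ 0.527  -0.0459  0.2105] z [-0.0001  0.0005 -1.    ] yawY 1.2263 j6 -1.4 w 0.02 f [ 0.2407 -0.1557  0.2639]
  shift cm (tool axes, before turn) [-1.6958 10.2775  1.0522] turn tool z None
```

View pics/jar1.png

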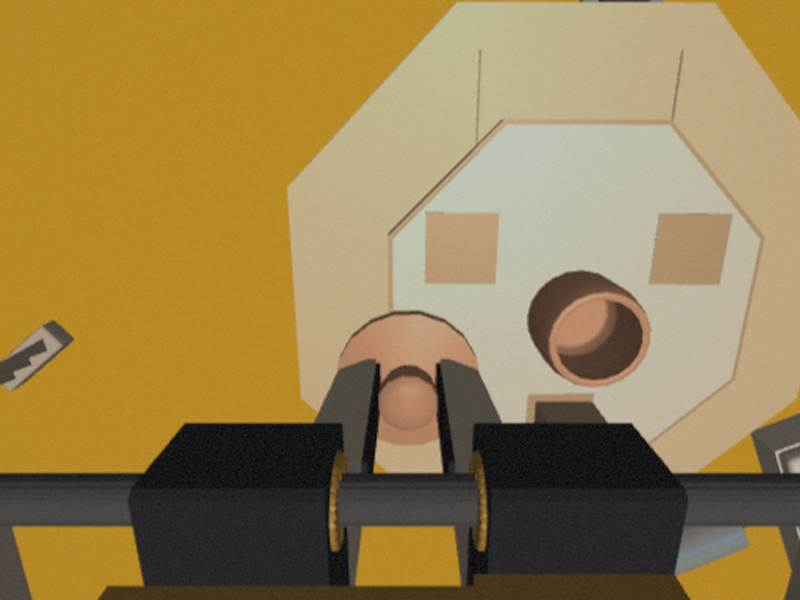

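Run:
```python
from h import *
import json
p=json.load(open("jar1.json"));s=1/1.5625
f=lambda u,z:at(p,np.array(u)*s,z)
j=f((599.5,339),.127);print("jar",j,np.linalg.norm(f((549,339),.127)-f((650,339),.127)))
print("lid",f((407.5,379),.205), np.linalg.norm(f((338,379),.205)-f((477,379),.205)))
a=np.mean([f(u,.075) for u in [(425,212),(499,213),(498,285),(427,284)]],0);b=np.mean([f(u,.075) for u in [(658,213),(732,214),(723,285),(650,284)]],0)
d=b-a;yaw=np.arctan2(d[1],d[0])-np.pi/2;x=np.array([np.cos(yaw),np.sin(yaw),0]);c=(a+b)/2+.04*x;print(a,b,yaw,np.linalg.norm(d),"centre",c)
plan([j[0],j[1],.16],None)
```

```text
jar [0.5754 0.0453 0.127 ] 0.054041399569720115
lid [ 0.5275 -0.0466  0.205 ] 0.05241951249158087
[ 0.5156 -0.0067  0.075 ] [0.5632 0.1249 0.075 ] -0.3470704871113979 0.13992411832595147 centre [0.5771 0.0455 0.075 ]
t 15.45 pos [ 0.5273 -0.0456  0.2104] z [-0.      0.0007 -1.    ] yawY 1.2264 j6 -1.4 w 0.0198 f [-0.3861  0.5179 -0.8944]
  shift cm (tool axes, before turn) [-1.4599 10.1771  5.0455] turn tool z None
```

Call:
{"method": "play_rows", "body": {"motion": [-0.2,1.6,0,0,0,0,1.2,-0.5,3,0,0,0,0,1.2,-0.5,3,0,0,0,0,1.2,-0.3,2,1,0,0,0,1.2,0,0.6,2,0,0,0,1.2,0,0,2,0,0,0,1.2,0,0,0.8,0,0,0,1.2,0,0,0,0,0,0,1.2,0,0,0,0,0,0,1.2]}}

```text
t: 16.35
tool_pos: [0.5756, 0.0419, 0.1532]
eef_rot: [0.173, 0.985, 0.0, 0.0]
force: [0.8, 0.6, -0.5]
width: 0.0199
```

Run:
```python
from h import *
plan([.5762,.0453,.135],None)
```

```text
t 16.35 pos [0.5756 0.0419 0.1532] z [ 0.0008 -0.0001 -1.    ] yawY 1.2232 j6 -1.23 w 0.0199 f [ 0.7638  0.5759 -0.4829]
  shift cm (tool axes, before turn) [0.0567 0.3419 1.8165] turn tool z None
```

Call:
{"method": "play_rows", "body": {"motion": [0.06,0.34,0,0,0,0,1.2,0,0,0,0,0,0,1.2,0,0,0.6,0,0,0,1.2,0,0,0.4,0,0,0,1.2,0,0,0.3,0,0,0,1.2,0,0,0.3,0,0,0,1.2,0,0,0.15,0,0,0,1.2,0,0,0,0,0,0,1.2]}}

```text
t: 17.15
tool_pos: [0.5759, 0.0458, 0.135]
eef_rot: [0.173, 0.985, -0.0, 0.0]
force: [-1.0, -0.1, 1.1]
width: 0.0198
```

Run:
```python
from h import *
plan([.5762,.0453,.135],None)
```

```text
t 17.15 pos [0.5759 0.0458 0.135 ] z [ 0.0002 -0.     -1.    ] yawY 1.224 j6 -1.23 w 0.0198 f [-1.0248 -0.0717  1.1217]
  shift cm (tool axes, before turn) [-0.0443 -0.0351  0.0007] turn tool z None
```

Call:
{"method": "play_rows", "body": {"motion": [0,0,0,0,0,0,2.2,0,0,0,0,0,0,2.7,0,0,0,0,0,0,3.5,0,0,0,0,0,0,4,0,0,-1,0,0,0,4,0,0,-2.5,0,0,0,4,0,0,-3,0,0,0,4,0,0,-2,0,0,0,4,0,0,-0.5,0,0,0,4,0,0,0,0,0,0,4]}}

```text
t: 18.15
tool_pos: [0.576, 0.0458, 0.2254]
eef_rot: [0.173, 0.985, 0.0, 0.001]
force: [0.8, 0.4, 0.8]
width: 0.04
```

Run:
```python
from h import *
plan([.4959,-.3536,.2],.3165); wshot("lid2")
```

```text
t 18.15 pos [0.576  0.0458 0.2254] z [ 0.0012 -0.     -1.    ] yawY 1.224 j6 -1.23 w 0.04 f [0.7891 0.4493 0.8458]
  shift cm (tool axes, before turn) [ -6.0421 -40.2827   2.533 ] turn tool z 0.9074823897732984
```

View pics/lid2.png

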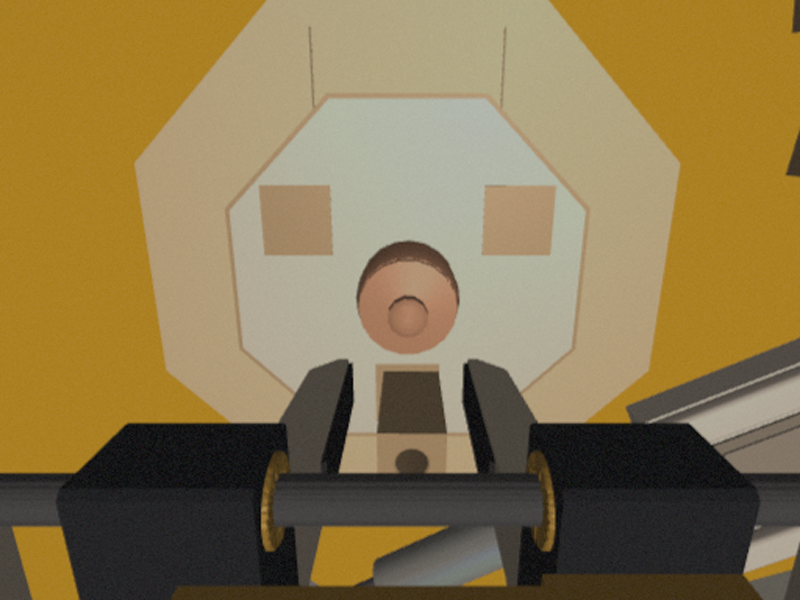

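Lid sits level on the jar (flange about (408,307), knob (408,316)), centred between the patches. Now the cone pack.

Call:
{"method": "play_rows", "body": {"motion": [-0.3,-2,0,0,0,0,5,-0.5,-3.6,0,0,0,0,5,-0.6,-4.2,0,0,0,0,5,-0.7,-4.4,0,0,0,0,5,-0.7,-4.4,0,0,0,0,5,-0.7,-4.4,0,0,0,0,5,-0.7,-4.4,0,0,0,0,5,-0.7,-4.4,0,0,0,0,5,-0.6,-4.4,0,0,0,0,5,-0.4,-2.8,0,0,0,0,5,-0.2,-1.4,0,0,0,0,5,0,0,0,0,0,0,5]}}

```text
t: 19.4
tool_pos: [0.4953, -0.3556, 0.2237]
eef_rot: [0.173, 0.985, 0.0, -0.001]
force: [-0.9, 0.8, 0.5]
width: 0.0494
```

Call:
{"method": "play_rows", "body": {"motion": [0,0,0,0,0,0.08,5,0,0,0.5,0,0,0.13,5,0,0,1,0,0,0.14,5,0,0,1,0,0,0.14,5,0,0,1,0,0,0.14,5,0,0,1,0,0,0.14,5,0,0,0.5,0,0,0.1,5,0,0,0,0,0,0.04,5,0,0,0,0,0,0,5,0,0,0,0,0,0,5]}}

```text
t: 20.4
tool_pos: [0.4963, -0.3537, 0.1748]
eef_rot: [0.587, 0.81, 0.0, -0.0]
force: [0.4, 0.6, -0.7]
width: 0.0501
```

Run:
```python
from h import *
plan([.4959,-.3536,.003],.3165)
```

```text
t 20.4 pos [ 0.4963 -0.3537  0.1748] z [-0.0002  0.0003 -1.    ] yawY 0.3166 j6 -1.01 w 0.0501 f [ 0.4402  0.6495 -0.7133]
  shift cm (tool axes, before turn) [ 0.0189 -0.028  17.1781] turn tool z 7.793360960239859e-05
```

Call:
{"method": "play_rows", "body": {"motion": [0,0,2,0,0,0,5,0,0,3.5,0,0,0,5,0,0,4,0,0,0,5,0,0,3.5,0,0,0,5,0,0,2,0,0,0,5,0,0,1.2,0,0,0,5,0,0,0.6,0,0,0,5,0,0,0.3,0,0,0,5,0,0,0,0,0,0,5,0,0,0,0,0,0,5]}}

```text
t: 21.4
tool_pos: [0.4963, -0.3553, 0.0048]
eef_rot: [0.588, 0.809, -0.0, 0.001]
force: [-0.4, 0.2, 0.4]
width: 0.0499
```

Run:
```python
from h import *
plan([.4959,-.3536,.003],.3165)
```

```text
t 21.4 pos [ 0.4963 -0.3553  0.0048] z [ 0.0012 -0.001  -1.    ] yawY 0.3141 j6 -1.01 w 0.0499 f [-0.3584  0.19    0.4119]
  shift cm (tool axes, before turn) [0.1705 0.0115 0.1836] turn tool z -0.002415445227843094
```

Call:
{"method": "play_rows", "body": {"motion": [0.15,0,0.15,0,0,0,5,0,0,0,0,0,0,4,0,0,0,0,0,0,3,0,0,0,0,0,0,2.2,0,0,0,0,0,0,1.6,0,0,0,0,0,0,1.5,0,0,0,0,0,0,1.5], "newtons": 20}}

```text
t: 22.1
tool_pos: [0.4955, -0.3535, 0.0024]
eef_rot: [0.588, 0.809, -0.0, 0.0]
force: [-1.9, -0.1, 0.4]
width: 0.0217
```

Run:
```python
from h import *
c=np.array([.5769,.0453]);y=-.348;t=c-.087*np.array([np.cos(y),np.sin(y)]);print(t)
plan([t[0],t[1],.2],y); wshot("cone1")
```

```text
[0.4951 0.075 ]
t 22.1 pos [ 0.4955 -0.3535  0.0024] z [ 0.0001 -0.0001 -1.    ] yawY 0.314 j6 -1.01 w 0.0217 f [-1.8594 -0.1253  0.4313]
  shift cm (tool axes, before turn) [ 40.7606  13.2032 -19.7616] turn tool z 0.6620254035553939
```

View pics/cone1.png

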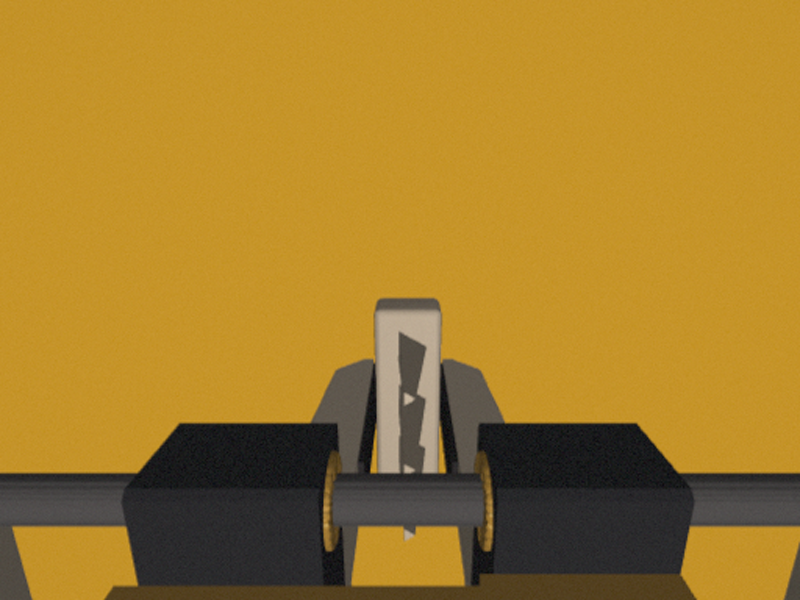

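The bar is gripped centrally by its long sides (width 21.7 mm). Lift, turn and carry.

Call:
{"method": "play_rows", "body": {"motion": [0,0,-0.7,0,0,0,1.5,0,0,-2,0,0,0,1.5,0,0,-3,0,0,0.08,1.5,0,0,-3.5,0,0,0.12,1.5,0,0,-3.5,0,0,0.12,1.5,0,0,-3.5,0,0,0.12,1.5,0,0,-2.5,0,0,0.12,1.5,0,0,-1,0,0,0.08,1.5,0,0,0,0,0,0.02,1.5,0,0,0,0,0,0,1.5]}}

```text
t: 23.15
tool_pos: [0.4951, -0.3533, 0.199]
eef_rot: [0.818, 0.575, -0.0, -0.0]
force: [0.1, 0.4, -0.8]
width: 0.0219
```

Run:
```python
from h import *
plan([.4951,.0750,.2],-.348)
```

```text
t 23.15 pos [ 0.4951 -0.3533  0.199 ] z [-0.0004  0.0003 -1.    ] yawY -0.3447 j6 -0.35 w 0.0219 f [ 0.1309  0.4303 -0.8473]
  shift cm (tool axes, before turn) [ 40.3073 -14.4725  -0.0878] turn tool z 0.003349984472856171
```

Call:
{"method": "play_rows", "body": {"motion": [1.5,-0.5,0,0,0,0,1.5,3,-1.1,0,0,0,0,1.5,4,-1.4,0,0,0,0,1.5,4.4,-1.6,0,0,0,0,1.5,4.4,-1.6,0,0,0,0,1.5,4.4,-1.6,0,0,0,0,1.5,4.4,-1.6,0,0,0,0,1.5,4.4,-1.6,0,0,0,0,1.5,4.4,-1.6,0,0,0,0,1.5,3.4,-1.2,0,0,0,0,1.5,2,-0.67,0,0,0,0,1.5,0,0,0,0,0,0,1.5]}}

```text
t: 24.35
tool_pos: [0.4948, 0.0774, 0.1986]
eef_rot: [0.817, 0.577, -0.001, -0.001]
force: [-0.5, 0.0, -0.5]
width: 0.0219
```

Call:
{"method": "play_rows", "body": {"motion": [0,0,1,0,0,0,1.5,0,0,1,0,0,0,1.5]}}

```text
t: 24.55
tool_pos: [0.4955, 0.074, 0.1782]
eef_rot: [0.818, 0.575, -0.0, -0.0]
force: [0.1, 0.2, -0.1]
width: 0.0219
```

Run:
```python
from h import *
plan([.4951,.0750,.0775],-.348)
```

```text
t 24.55 pos [0.4955 0.074  0.1782] z [-0.0006 -0.0001 -1.    ] yawY -0.3462 j6 0.4 w 0.0219 f [ 0.1339  0.2049 -0.1377]
  shift cm (tool axes, before turn) [ 0.0795 -0.0655 10.073 ] turn tool z 0.0018096930971147618
```

Call:
{"method": "play_rows", "body": {"motion": [0.05,0,1.5,0,0,0,1.5,0,0,2.5,0,0,0,1.5,0,0,2.5,0,0,0,1.5,0,0,1.6,0,0,0,1.5,0,0,0.9,0,0,0,1.5,0,0,0.5,0,0,0,1.5,0,0,0.3,0,0,0,1.5,0,0,0.1,0,0,0,1.5,0,0,0,0,0,0,1.5,0,0,0,0,0,0,1.5]}}

```text
t: 25.55
tool_pos: [0.4964, 0.0752, 0.0808]
eef_rot: [0.818, 0.575, 0.0, 0.0]
force: [-0.3, 0.1, -1.5]
width: 0.0219
```

Run:
```python
from h import *
plan([.4951,.0750,.0775],-.348)
```

```text
t 25.55 pos [0.4964 0.0752 0.0808] z [ 0.0009  0.     -1.    ] yawY -0.3459 j6 0.4 w 0.0219 f [-0.287   0.0694 -1.4781]
  shift cm (tool axes, before turn) [-0.0647 -0.1138  0.3318] turn tool z 0.0021004473188293016
```

Call:
{"method": "play_rows", "body": {"motion": [0,0,0.2,0,0,0,1.5,0,0,0.1,0,0,0,1.5,0,0,0,0,0,0,1.5,0,0,0.05,0,0,0,1.5,0,0,0,0,0,0,1.5]}}

```text
t: 26.05
tool_pos: [0.4962, 0.0752, 0.0774]
eef_rot: [0.818, 0.575, 0.0, 0.0]
force: [-3.8, -1.0, 7.0]
width: 0.0218
```

Run:
```python
from h import *
plan([.4951,.0750,.0775],-.348)
```

```text
t 26.05 pos [0.4962 0.0752 0.0774] z [ 0.0001  0.     -1.    ] yawY -0.3459 j6 0.4 w 0.0218 f [-3.7785 -0.9701  7.0081]
  shift cm (tool axes, before turn) [-0.059  -0.0903 -0.0138] turn tool z 0.0020824937240211394
```

Call:
{"method": "play_rows", "body": {"motion": [0,0,0,0,0,0,2.3,0,0,0,0,0,0,2.7,0,0,0,0,0,0,3.5,0,0,0,0,0,0,4,0,0,-1,0,0,0,4,0,0,-2,0,0,0,4,0,0,-3.5,0,0,0,4,0,0,-4,0,0,0,4,0,0,-3.5,0,0,0,5,0,0,-2,0,0,0,7,0,0,-0.5,0,0,0,7,0,0,0,0,0,0,7]}}

```text
t: 27.25
tool_pos: [0.4961, 0.0752, 0.2422]
eef_rot: [0.818, 0.575, 0.0, 0.0]
force: [-0.3, 0.4, -0.7]
width: 0.0671
```

Run:
```python
from h import *
plan([.384,.333,.2],.37); plan([.605,.361,.2],1.174-np.pi/2)
```

```text
t 27.25 pos [0.4961 0.0752 0.2422] z [ 0.0009  0.     -1.    ] yawY -0.346 j6 0.4 w 0.0671 f [-0.2838  0.3607 -0.7256]
  shift cm (tool axes, before turn) [ 20.4494 -19.2947   4.2111] turn tool z -0.7159860944806438
t 27.25 pos [0.4961 0.0752 0.2422] z [ 0.0009  0.     -1.    ] yawY -0.346 j6 0.4 w 0.0671 f [-0.2838  0.3607 -0.7256]
  shift cm (tool axes, before turn) [30.5781  0.5461  4.2313] turn tool z 0.050810232314252524
```

Call:
{"method": "play_rows", "body": {"motion": [1.5,0,0,0,0,0,7,3,0.1,0,0,0,0,7,4.4,0.1,0,0,0,0,7,4.4,0.1,0,0,0,0,7,4.4,0.1,0,0,0,0,7,3.6,0.1,0,0,0,0,7,2.2,0,0,0,0,0,7,1,0,0,0,0,0.03,7,0,0,0,0,0,0.02,7,0,0,0,0,0,0,7,0,0,0,0,0,0,7]}}

```text
t: 28.35
tool_pos: [0.5836, 0.3036, 0.2413]
eef_rot: [0.832, 0.554, -0.0, -0.0]
force: [0.1, 0.1, -0.1]
width: 0.0704
```

Run:
```python
from h import *
plan([.605,.361,.2],1.174-np.pi/2); wshot("A1")
```

```text
t 28.35 pos [0.5836 0.3036 0.2413] z [-0.0009 -0.0004 -1.    ] yawY -0.3959 j6 0.8 w 0.0704 f [ 0.1008  0.146  -0.1336]
  shift cm (tool axes, before turn) [ 6.1234 -0.2382  4.1289] turn tool z 0.0009182121876134541
```

View pics/A1.png

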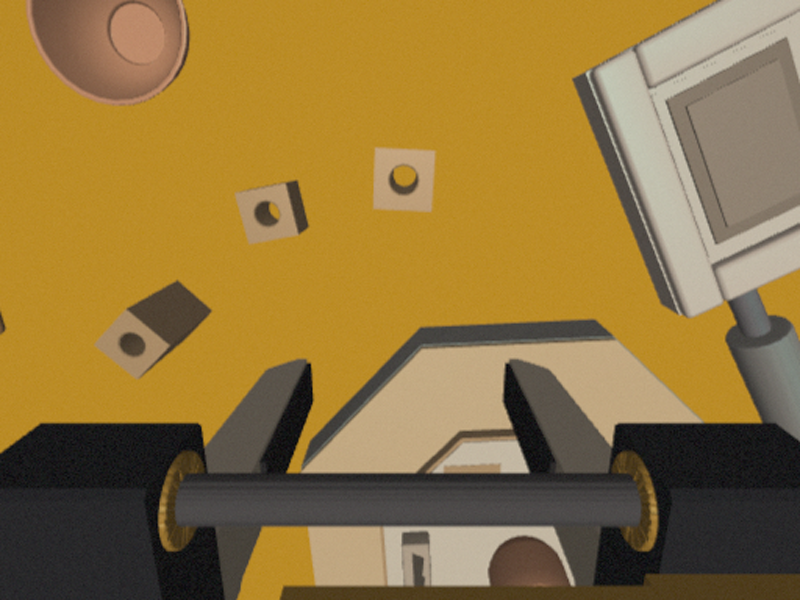

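Prop A's top corners are (375,148), (435,150), (432,212), (373,209). Prop B shows corners near (127,310), (168,349), (138,378), (96,343). The cone pack and jar are standing on the shelf.

Run:
```python
from h import *
import json
p=json.load(open("A1.json"));s=1/1.5625
for q in ([(375,148),(435,150),(432,212),(373,209)],[(127,310),(168,349),(138,378),(96,343)]):
    C=[at(p,np.array(u)*s,.08) for u in q]
    print(np.mean(C,0),[(round(np.linalg.norm(C[i]-C[i-1]),4),round(np.arctan2(*(C[i]-C[i-1])[1::-1])%(np.pi/2),3)) for i in range(4)])
C=[at(p,np.array(u)*s,.08) for u in [(375,148),(435,150),(432,212),(373,209)]];m=np.mean(C,0)
plan([m[0],m[1],.1],-.37)
```

```text
[0.6046 0.3621 0.08  ] [(np.float64(0.0379), np.float64(1.121)), (np.float64(0.0377), np.float64(1.143)), (np.float64(0.0386), np.float64(1.14)), (np.float64(0.0384), np.float64(1.124))]
[0.3842 0.3315 0.08  ] [(np.float64(0.0355), np.float64(0.361)), (np.float64(0.0377), np.float64(0.301)), (np.float64(0.0334), np.float64(0.341)), (np.float64(0.037), np.float64(0.357))]
t 28.4 pos [0.5838 0.3035 0.2416] z [-0.0004 -0.0002 -1.    ] yawY -0.3961 j6 0.8 w 0.07 f [-0.0773 -1.0055 -0.0846]
  shift cm (tool axes, before turn) [ 6.2108 -0.3364 14.1626] turn tool z -0.02610145831874222
```

Call:
{"method": "play_rows", "body": {"motion": [1.5,-0.1,1,0,0,0,7,2.5,-0.1,2,0,0,0.034,7,1.5,-0.1,2,0,0,0,7,0.7,0,2,0,0,0,7,0,0,2,0,0,0,7,0,0,3,0,0,0,7,0,0,3,0,0,0,7,0,0,2.7,0,0,0,7,0,0,1.7,0,0,0,7,0,0,0.9,0,0,0,7,0,0,0,0,0,0,7]}}

```text
t: 29.5
tool_pos: [0.6055, 0.3619, 0.0379]
eef_rot: [0.842, 0.54, -0.001, -0.0]
force: [0.4, 0.2, -0.6]
width: 0.0703
```

Run:
```python
from h import *
plan([.6046,.3621,.038],-.43)
```

```text
t 29.5 pos [0.6055 0.3619 0.0379] z [-0.0012 -0.0006 -1.    ] yawY -0.43 j6 0.9 w 0.0703 f [ 0.4104  0.166  -0.6432]
  shift cm (tool axes, before turn) [-0.0157 -0.0873 -0.0101] turn tool z -5.91131503746567e-07
```

Call:
{"method": "play_rows", "body": {"motion": [0,-0.1,0,0,0,0,5.5,0,0,0,0,0,0,4.3,0,0,0,0,0,0,3.5,0,0,0,0,0,0,3,0,0,0,0,0,0,3,0,0,0,0,0,0,3,0,0,-1,0,0,0,3,0,0,-3,0,0,0,3,0,0,-4.5,0,0,0,3,0,0,-4.5,0,0,0,3,0,0,-4,0,0,0,3,0,0,-2,0,0,0,3], "newtons": 30}}

```text
t: 30.7
tool_pos: [0.6056, 0.3629, 0.2337]
eef_rot: [0.842, 0.54, 0.002, 0.0]
force: [0.6, -0.8, -2.7]
width: 0.0376
```

Run:
```python
from h import *
plan([.5631,.1248,.2],-.348)
```

```text
t 30.7 pos [0.6056 0.3629 0.2337] z [ 0.0045  0.0023 -1.    ] yawY -0.43 j6 0.9 w 0.0376 f [ 0.6048 -0.8075 -2.6959]
  shift cm (tool axes, before turn) [-23.4222   6.0553   3.2986] turn tool z -0.08200650937012788
```

Call:
{"method": "play_rows", "body": {"motion": [-1.5,0.4,0,0,0,0,3,-3,0.8,0,0,0,0,3,-4,1,0,0,0,0,3,-4.2,1.1,0,0,0,0,3,-4.2,1.1,0,0,0,0,3,-3.5,0.9,0,0,0,0,3,-2,0.5,0,0,0,0,3,-1,0.25,0,0,0,-0.03,3,0,0,0,0,0,-0.052,3,0,0,0,0,0,0,3,0,0,0,0,0,0,3]}}

```text
t: 31.8
tool_pos: [0.5622, 0.1247, 0.2291]
eef_rot: [0.819, 0.573, 0.0, -0.0]
force: [-0.6, 0.7, -2.2]
width: 0.0379
```

Run:
```python
from h import *
plan([.5631,.1248,.114],-.348)
```

```text
t 31.8 pos [0.5622 0.1247 0.2291] z [ 0.  0. -1.] yawY -0.3493 j6 0.49 w 0.0379 f [-0.6222  0.6991 -2.1817]
  shift cm (tool axes, before turn) [ 0.0415  0.0811 11.5079] turn tool z -0.0012987300142326408
```

Call:
{"method": "play_rows", "body": {"motion": [0.05,0.1,1.5,0,0,0,3,0,0,3,0,0,0,3,0,0,3,0,0,0,3,0,0,2,0,0,0,3,0,0,1,0,0,0,3,0,0,0.6,0,0,0,3,0,0,0.2,0,0,0,3,0,0,0.1,0,0,0,3,0,0,0,0,0,0,3,0,0,0,0,0,0,3]}}

```text
t: 32.8
tool_pos: [0.5637, 0.1248, 0.1155]
eef_rot: [0.819, 0.574, 0.0, 0.0]
force: [0.7, -0.3, -1.5]
width: 0.0381
```

Run:
```python
from h import *
plan([.5631,.1248,.113],-.348)
```

```text
t 32.8 pos [0.5637 0.1248 0.1155] z [ 0.001   0.0001 -1.    ] yawY -0.348 j6 0.49 w 0.0381 f [ 0.7048 -0.3234 -1.5193]
  shift cm (tool axes, before turn) [-0.0175 -0.0595  0.2498] turn tool z -3.650153603951267e-05
```

Call:
{"method": "play_rows", "body": {"motion": [0,0,0.15,0,0,0,3,0,0,0.1,0,0,0,3,0,0,0,0,0,0,3,0,0,0.05,0,0,0,3.4,0,0,0,0,0,0,3.9,0,0,0,0,0,0,4.5,0,0,0,0,0,0,5.5,0,0,-1,0,0,0,5.5,0,0,-3,0,0,0,5.5,0,0,-4,0,0,0,6,0,0,-3,0,0,0,7,0,0,-1,0,0,0,7]}}

```text
t: 34.0
tool_pos: [0.5646, 0.1249, 0.2356]
eef_rot: [0.819, 0.574, 0.002, 0.001]
force: [0.3, 0.2, -0.1]
width: 0.0686
```

Run:
```python
from h import *
plan([.384,.333,.22],.36)
```

```text
t 34.0 pos [0.5646 0.1249 0.2356] z [ 0.0051  0.0007 -1.    ] yawY -0.348 j6 0.49 w 0.0686 f [ 0.2615  0.1837 -0.0644]
  shift cm (tool axes, before turn) [ 13.4025 -24.077    1.4832] turn tool z -0.707985735582918
```

Call:
{"method": "play_rows", "body": {"motion": [0.7,-1.2,0,0,0,0,7,1.5,-2.7,0,0,0,0,7,2,-3.7,0,0,0,0,7,2.2,-4,0,0,0,0,7,2.2,-4,0,0,0,0,7,2.2,-4,0,0,0,0,7,1.6,-2.8,0,0,0,0,7,0.9,-1.6,0,0,0,0,7,0,0,0,0,0,-0.08,7,0,0,0,0,0,-0.12,7,0,0,0,0,0,-0.12,7,0,0,0,0,0,-0.12,7]}}

```text
t: 35.2
tool_pos: [0.3816, 0.3314, 0.2299]
eef_rot: [0.672, 0.741, -0.002, -0.0]
force: [0.2, 0.7, -1.0]
width: 0.07
```

Call:
{"method": "play_rows", "body": {"motion": [0,0,0,0,0,-0.12,7,0,0,0,0,0,-0.1,7,0,0,0,0,0,-0.048,7,0,0,0,0,0,0,7,0,0,0,0,0,0,7]}}

```text
t: 35.7
tool_pos: [0.3823, 0.3315, 0.2308]
eef_rot: [0.57, 0.822, -0.001, -0.0]
force: [0.6, -0.4, -0.7]
width: 0.0699
```

Run:
```python
from h import *
plan([.384,.333,.038],.36)
```

```text
t 35.7 pos [0.3823 0.3315 0.2308] z [-0.0016 -0.0011 -1.    ] yawY 0.3587 j6 0.26 w 0.0699 f [ 0.5744 -0.3918 -0.7273]
  shift cm (tool axes, before turn) [ 0.0911  0.2489 19.2757] turn tool z -0.001318969940052206
```

Call:
{"method": "play_rows", "body": {"motion": [0.1,0.2,1.5,0,0,0,7,0,0,3,0,0,0,7,0,0,4,0,0,0,7,0,0,4,0,0,0,7,0,0,3,0,0,0,7,0,0,2,0,0,0,7,0,0,1.2,0,0,0,7,0,0,0.5,0,0,0,7,0,0,0,0,0,0,7,0,0,0,0,0,0,7]}}

```text
t: 36.7
tool_pos: [0.3851, 0.3336, 0.0407]
eef_rot: [0.569, 0.822, 0.001, 0.0]
force: [-0.4, -0.0, -0.6]
width: 0.0698
```

Run:
```python
from h import *
plan([.384,.333,.038],.36)
```

```text
t 36.7 pos [0.3851 0.3336 0.0407] z [ 0.0011  0.0008 -1.    ] yawY 0.3598 j6 0.26 w 0.0698 f [-0.4357 -0.0152 -0.5923]
  shift cm (tool axes, before turn) [-0.0138 -0.1202  0.2682] turn tool z -0.00016991489531736903
```

Call:
{"method": "play_rows", "body": {"motion": [0,-0.1,0.25,0,0,0,5.5,0,0,0,0,0,0,4.3,0,0,0,0,0,0,3.5,0,0,0,0,0,0,3,0,0,0,0,0,0,3,0,0,0,0,0,0,3,0,0,-1,0,0,0,3,0,0,-3,0,0,0,3,0,0,-4.5,0,0,0,3,0,0,-4.5,0,0,0.06,3,0,0,-4,0,0,0.1,3,0,0,-2.5,0,0,0.12,3]}}

```text
t: 37.9
tool_pos: [0.384, 0.3331, 0.2361]
eef_rot: [0.68, 0.733, 0.002, 0.0]
force: [0.2, 1.4, -2.2]
width: 0.0377
```

Call:
{"method": "play_rows", "body": {"motion": [0,0,0,0,0,0.12,3,0,0,0,0,0,0.12,3,0,0,0,0,0,0.11,3,0,0,0,0,0,0.06,3,0,0,0,0,0,0.02,3,0,0,0,0,0,0,3]}}

```text
t: 38.5
tool_pos: [0.3836, 0.3328, 0.2326]
eef_rot: [0.819, 0.574, 0.0, 0.0]
force: [-0.2, -0.8, -2.3]
width: 0.0382
```

Run:
```python
from h import *
plan([.5153,-.0070,.235],-.348)
```

```text
t 38.5 pos [0.3836 0.3328 0.2326] z [ 0. -0. -1.] yawY -0.3492 j6 0.97 w 0.0382 f [-0.2209 -0.8076 -2.2656]
  shift cm (tool axes, before turn) [-27.418   24.0012  -0.2378] turn tool z -0.0012163491403871518
```

Call:
{"method": "play_rows", "body": {"motion": [-1.2,1,0,0,0,0,3,-2.5,2.2,0,0,0,0,3,-3.2,2.8,0,0,0,0,3,-3.2,2.8,0,0,0,0,3,-3.2,2.8,0,0,0,0,3,-3.2,2.8,0,0,0,0,3,-3.2,2.8,0,0,0,0,3,-3.2,2.8,0,0,0,0,3,-2.5,2.3,0,0,0,0,3,-1.5,1.3,0,0,0,0,3,-0.5,0.4,0,0,0,0,3,0,0,0,0,0,0,3]}}

```text
t: 39.7
tool_pos: [0.5149, -0.0075, 0.2323]
eef_rot: [0.82, 0.573, -0.0, -0.0]
force: [-0.1, 0.1, -2.2]
width: 0.0379
```

Run:
```python
from h import *
plan([.5153,-.0070,.113],-.348)
```

```text
t 39.7 pos [ 0.5149 -0.0075  0.2323] z [-0.0004  0.     -1.    ] yawY -0.3507 j6 0.25 w 0.0379 f [-0.0961  0.1071 -2.2407]
  shift cm (tool axes, before turn) [ 0.0654  0.0201 11.9258] turn tool z -0.0026758303210274725
```

Call:
{"method": "play_rows", "body": {"motion": [0.05,0,1.5,0,0,0,3,0,0,3,0,0,0,3,0,0,3,0,0,0,3,0,0,2,0,0,0,3,0,0,1,0,0,0,3,0,0,0.6,0,0,0,3,0,0,0.4,0,0,0,3,0,0,0.2,0,0,0,3,0,0,0,0,0,0,3,0,0,0,0,0,0,3]}}

```text
t: 40.7
tool_pos: [0.5157, -0.0064, 0.1159]
eef_rot: [0.819, 0.573, 0.0, 0.0]
force: [0.0, 0.5, -2.2]
width: 0.0379
```

Run:
```python
from h import *
plan([.5153,-.0070,.113],-.348)
```

```text
t 40.7 pos [ 0.5157 -0.0064  0.1159] z [ 0.0009 -0.0001 -1.    ] yawY -0.35 j6 0.25 w 0.0379 f [ 0.0165  0.4771 -2.1607]
  shift cm (tool axes, before turn) [-0.0692 -0.0156  0.289 ] turn tool z -0.0020098833936073035
```

Call:
{"method": "play_rows", "body": {"motion": [0,0,0.15,0,0,0,3,0,0,0.1,0,0,0,3,0,0,0.05,0,0,0,3,0,0,0,0,0,0,3.4,0,0,0,0,0,0,3.9,0,0,0,0,0,0,4.5,0,0,0,0,0,0,5.5,0,0,-1,0,0,0,5.5,0,0,-3,0,0,0,5.5,0,0,-4,0,0,0,5.5,0,0,-4,0,0,0,5.5,0,0,-3,0,0,0,5.5]}}

```text
t: 41.9
tool_pos: [0.5157, -0.0064, 0.2657]
eef_rot: [0.819, 0.573, 0.001, 0.001]
force: [1.2, -0.8, 0.1]
width: 0.0549
```

Run:
```python
from h import *
plan([.61,.03,.33],1.222)
```

```text
t 41.9 pos [ 0.5157 -0.0064  0.2657] z [ 0.0027 -0.0003 -1.    ] yawY -0.3499 j6 0.25 w 0.0549 f [ 1.2253 -0.8244  0.13  ]
  shift cm (tool axes, before turn) [ 6.6534  7.6325 -6.4062] turn tool z 1.5696578645609889
```

Call:
{"method": "play_rows", "body": {"motion": [0,1,-1.5,0,0,0,5.5,0,2,-3,0,0,0,5.5,0,1,-2,0,0,0,5.5,0,0,0,0,0,0,5.5,0,0,0,0,0,0,5.5]}}

```text
t: 42.4
tool_pos: [0.5525, -0.02, 0.327]
eef_rot: [0.819, 0.573, -0.0, -0.0]
force: [-0.1, -0.6, -0.3]
width: 0.0548
```

Run:
```python
from h import *
from plant import vision
wshot("end1"); plan([.61,.03,.33],None)
im=vision.capture("scene"); c=im[130:270,180:360][:,:,::-1]; cv2.imwrite("pics/scene1.png",cv2.resize(c,None,fx=4,fy=4,interpolation=cv2.INTER_CUBIC))
```

```text
t 42.45 pos [ 0.5522 -0.0199  0.3265] z [-0.0015  0.0002 -1.    ] yawY -0.3499 j6 0.23 w 0.0551 f [-1.071  -0.1792 -0.5577]
  shift cm (tool axes, before turn) [ 6.6678  3.7241 -0.3609] turn tool z None
```

View pics/end1.png

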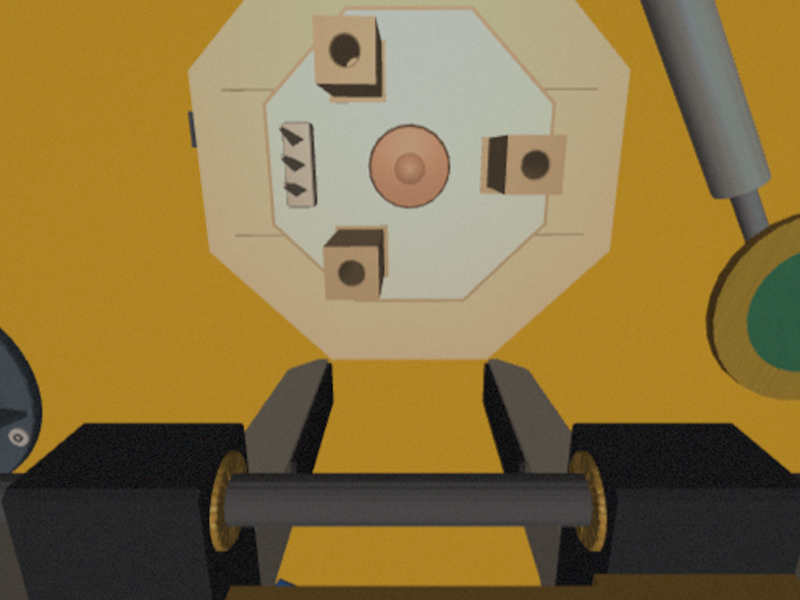

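View pics/scene1.png

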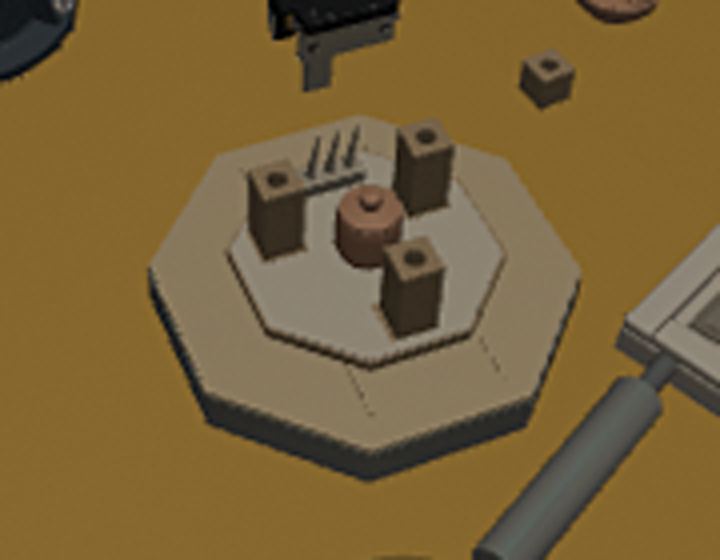

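All five pieces stand upright in both views: the cone bar at (299,164), the lid at (410,167), front prop tops near (345,49) and (352,273), and the back prop on its patch. A quick numeric check, then hand in.

Run:
```python
from h import *
import json
from plant import arm
p=json.load(open("end1.json"));s=1/1.5625;c=np.array([.5769,.0453]);y=-.348
K=np.array([[np.cos(y),np.sin(y)],[-np.sin(y),np.cos(y)]])
for n,q,z in [("cone",[(282,122),(312,122),(316,206),(286,208)],.091),("lid",[(410,167)],.1295),("propL",[(313,16),(376,16),(379,85),(317,84)],.155),("propR",[(324,249),(382,248),(379,301),(326,299)],.155),("back",[(507,136),(566,136),(564,194),(506,193)],.155)]:
    print(n,K@(np.mean([at(p,np.array(u)*s,z) for u in q],0)[:2]-c)*1000)
o=arm.get_obs();print(o["t"],o["joint_velocities"]); print(arm.hand_in())
```

```text
cone [-85.7379  -0.275 ]
lid [ 0.3945 -0.4377]
propL [-38.8271  69.3885]
propR [-39.696 -72.013]
back [82.5101  1.2606]
42.5 [ 0.0003  0.0025 -0.0004 -0.0015  0.0017  0.0006]
the job is handed in; nothing more can be done
None
```

I packed the shelf and handed the job in at 42.5 s of the 136 s allowed. I placed the jar first, then its lid, the cone pack, and the two front props.

Final wrist-camera check, positions in the kiln frame:

| Piece | Measured (mm) | Target (mm) |
|---|---|---|
| Lid (seated on the jar) | (0.4, -0.4) | (0, 0) |
| Cone pack | (-86, 0) | x -103 to -67, y within 15 |
| Left front prop | (-39, 69) | (-40, 70) |
| Right front prop | (-40, -72) | (-40, -70) |
| Back prop (not handled) | (82.5, 1.3) | its nominal patch (80, 0) |

- **Back prop:** the offset is close to the camera error, and I handled nothing near it. I did not compare it with a start measurement of its own.
- **Jar and lid:** I measured the jar directly before fitting the lid, within about 2 mm of the centre. The lid reached its seated height when I released it.
- **Upright and at rest:** the last wrist and scene pictures show everything standing, the cone row running left to right, and the gripper clear.
- **Short prop, bowl and cup:** I did not handle them. The short prop and part of the bowl appear in the last scene crop, but I did not re-measure any of the three.

No check failed. The only disagreement was about prop A's position before I picked it up. The first rough top-view estimate was about 7 mm off the wrist view, and I used the wrist view.

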